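# Hang the deep pail on the bench hook

## Task

Two small steel pails stand on the bench with their wire bails folded down. Swing the bail of the deeper, narrower pail upright and hang that pail by its bail on the two-pronged hook stand, so that it hangs freely and level in the dips of both prongs. Keep the pail upright on the way and leave the wide shallow pail where it is.

Things in the scene. Friction and masses are not known exactly. Their poses are not given: they have to be found in the camera images.
- deep_pail: Pail to hang: bare steel, 92 mm across, 50 mm high, about 0.2 kg. Origin: centre of its underside, z up. Its bail hinges about a line along the pail's y, 45 mm above the origin: a U of 5 mm wire, 104 mm wide, crown 90 mm from the hinge. It swings freely to stops 1.3 rad either side of upright and starts folded down to the pail's +x (grip 87 mm out from the axis, 69 mm above the bench).
- deep_bail_grip (a point): Centre of the wooden grip in the middle of the deep pail's bail crown: a dowel 14 mm thick, 34 mm long, along this point's y; bare straight wire for 25 mm on both sides. z points from hinge to grip (up when the bail is upright). The dowel turns freely on the wire: a gripper pointing down can follow the bail's 90 mm arc, and the pail then hangs from it.
- hook_stand: Fixed steel stand. Origin: foot of its post, z up. From a crossbar 178 mm up two 7 mm prongs run to the stand's -x at y = +-29 mm, clear between and above; dips at x = -100 mm, tips at -128 mm, tops 193 mm up. Hung: crown along y, grip centre at x -100, y 0, z 171 mm. The pail does not pass between the prongs: bring it in below them from the tip side, crown above the tips, then lower.
- shallow_pail: Bystander of the same steel: a wide shallow pail, 108 mm across, 26 mm high, with the same kind of bail (116 mm wide, 75 mm long) folded down to its own +x side. Origin: centre of its underside.

How it is judged:
On the way:
1. the bail of the deep pail has been swung up to within about 22 degrees of upright (z of deep_bail_grip in the frame of deep_pail above 0.128 m), for 0.2 s.
At the end, for the whole second after the job is handed in: The deep pail hangs at rest by its bail in the dips of both prongs: grip centre within 20 mm of the dips along the prongs, 20 mm sideways and 12 mm in height, bail upright within about 22 degrees, pail level within 11 degrees, its weight on the stand (x of deep_bail_grip in the frame of hook_stand between -0.12 and -0.08 m and y of deep_bail_grip in the frame of hook_stand between -0.02 and 0.02 m and z of deep_bail_grip in the frame of hook_stand between 0.159 and 0.183 m and z of deep_bail_grip in the frame of deep_pail above 0.128 m and angle between deep_pail's own z axis and vertical below 0.2 rad and contact force between deep_pail and hook_stand above 0.5 N and linear speed of deep_pail below 0.06 m/s); the robot touches nothing.
It fails at once if the deep pail is tipped by more than 40 degrees (angle between deep_pail's own z axis and vertical above 0.7 rad).
It fails at once if the shallow pail is moved by more than 30 mm (distance of shallow_pail from where it was at the start of the episode above 0.03 m).
It also fails if it takes over 58 s, if anything falls off the work surface, if the arm or the gripper's body presses on something with over 40 N, if the wrist force passes 120 N, or if a joint passes its speed limit or range.

## Robot

A 6-joint arm with a two-finger parallel gripper is mounted at the origin on a cart in front of the work surface, level with it; the furniture and walls round the work are solid. World frame = base frame: x ahead of the robot, y to its left, z up, the work surface at z = 0. Lengths are in m, angles in rad, forces in N, time in s.
With the tool pointing down it reaches from about 0.375 to 0.9 m from the base axis. Payload 3.1 kg.
Tool frame: the origin (TCP) lies on the centre line of the jaws, within the pads' length; the fingertips stand 17 mm ahead of it and the grasp point (between the pads) lies 2 mm behind it; y points along the fingers, z is the direction in which the jaws open and shut, and the axes are right-handed (so a half turn about y gives the same grasp; the last joint's range is limited). The gripper opens to 85 mm and grips with 20 to 120 N. Pads are 22 mm wide; open, the fingers measure 114 mm over their backs; the gripper's body (76 mm by 85 mm) begins 54 mm behind the grasp point. The pads swing forward as they close: fully open they stand 13 mm farther back than shut.
Start: joints at [0.988, 0.527, 1.433, -0, 1.181, -0.178], TCP at [0.246, 0.574, 0.248] pointing down, gripper open.
Joint ranges: [-3.08, 3.08], [-0.75, 2.2], [0.22, 2.44], [-1.43, 4.57], [0, 2.65], [-2.85, 2.85]. Speed limits (rad/s): [2.79, 2.79, 3.14, 3.14, 3.14, 3.14].

## Interface

Orientations are given as a unit quaternion [x, y, z, w].
In Python, from station import manip gives the robot as it stands.
- The arm moves only by the shell command python3 -m handwheel 'ROWS' [FORCE]. ROWS is JSON, one flat list of numbers, 7 for each row, row after row: the shift along the tool's x, y, z in cm, then the turn, a rotation vector about the tool's x, y, z in rad, then the finger opening in cm, from 0 to 8.54. A call has 1 to 10 rows; each row is the pose to reach, as a shift and turn from the pose commanded when the call began, along the tool's axes at that moment; what a row does not reach only later rows make up. A row lasts 1/12 s, in which the tool goes at most 41.7 mm and 7.16 degrees, less where a joint would pass 70% of its speed; a pose out of reach is approached as far as the arm can. A call with a gripper value outside its range is refused whole. The fingers move at their own pace and stop on an object; FORCE is the grip in N (left out, the last holds). Time passes only in rows, so rows that repeat a pose let the fingers close. It gives the time, the measured TCP pose, the force and the opening at its end, in the units of the state.
- manip.sense(): the state, without advancing time (a new reading comes with each control period).
- manip.snapshot(name): name is "scene" or "top" or "wrist"; returns a dict with "frame" (384x512x3 uint8, red, green, blue), "depth" (384x512 float32, m along the optical axis (not along the pixel's ray), 0 where there is no reading), "camera_matrix" (3x3 intrinsics, pixels), "rvec" (rotation vector, rad) and "tvec" (3), from world to camera coordinates, as OpenCV has them. Camera axes: x right, y down, z forward; pixel columns grow to the right and rows downward; lengths in m; the calibration is good to about 2 mm. The wrist camera is an equidistant fisheye: a pixel r from the principal point sees the ray r / f radians off the axis. A picture is of the moment at which its call begins.
- manip.sign_off(): hands the job in, once; it reports no verdict.
The state is a dict: "t": time; "q": joint angles; "qd": joint speeds; "tau": joint torques, N m; "tcp_pos": TCP position; "tool_rot": TCP orientation; "force": force on the tool from outside, world axes, zero at the start; "ft_torque": the same for the moment, N m; "finger_gap": opening from 0.0 (shut) to 1.0 (fully open).
Only numpy, scipy, OpenCV 4.12 (cv2) and the standard library are available. Lean on these libraries where they do the work, as an engineer would, in place of code of your own. Each camera call takes 0.05 s, during which the arm holds its last target.

## Working session

There is one attempt and no reset: what is moved stays moved. The work goes in short steps, Python scripts to look and compute and a shell command to move; the robot and the scene stay as the last step left them, time stands still between calls to the robot, and variables do not carry over. Pictures are saved under pics/ and viewed, and the job is handed in when it is done.

```bash
ls; mkdir -p pics
cat > h.py <<'E'
import numpy as np, cv2
from scipy.spatial.transform import Rotation as R
from station import manip
def snap(n,f):
    s=manip.snapshot(n); cv2.imwrite('pics/'+f,s['frame'][:,:,::-1]); np.savez('pics/'+f[:-4]+'.npz',**s); return s
def cloud(s):
    K=s['camera_matrix'];d=s['depth'];v,u=np.mgrid[:d.shape[0],:d.shape[1]]
    P=np.stack([(u-K[0,2])/K[0,0]*d,(v-K[1,2])/K[1,1]*d,d],-1)
    Rm=cv2.Rodrigues(np.asarray(s['rvec'],float))[0]
    W=(P-np.ravel(s['tvec']))@Rm; W[d==0]=np.nan
    return W
E
python3 - <<'E'
from h import *
print(manip.sense())
for n in('scene','top'):
    s=snap(n,n+'0.png'); print(n,s['camera_matrix'],s['rvec'],s['tvec'])
E
```

```text
pics
{'t': 0.0, 'q': array([ 9.87530076e-01,  5.28476256e-01,  1.43390589e+00,  3.51926831e-05,
        1.18140408e+00, -1.78487565e-01]), 'qd': array([-0.00011307, -0.00088376,  0.0007092 , -0.00024399,  0.00057139,
        0.00106012]), 'tau': array([-1.32936616e-04, -4.42356098e+01, -1.78024936e+01, -2.36850838e-04,
        8.43362999e-03, -1.71928127e-05]), 'tcp_pos': array([0.24571049, 0.57393384, 0.24732625]), 'tool_rot': array([ 0.69338841, -0.1424394 ,  0.14184145, -0.69195703]), 'force': array([-0.08681363, -0.14914058,  0.06411851]), 'ft_torque': array([-0.02339025,  0.03430964, -0.02935108]), 'finger_gap': 0.9986764950230858}
scene [[427.84844626   0.         254.17343006]
 [  0.         427.84844626 196.91551493]
 [  0.           0.           1.        ]] [ 2.20265694 -0.84739597  0.36817855] [-0.15797634  0.38591531  0.61216925]
top [[463.78200954   0.         247.27525055]
 [  0.         463.78200954 194.96257996]
 [  0.           0.           1.        ]] [ 2.10630464 -2.15143969  0.1626601 ] [0.2382476  0.38594294 1.00069853]
```

View pics/scene0.png

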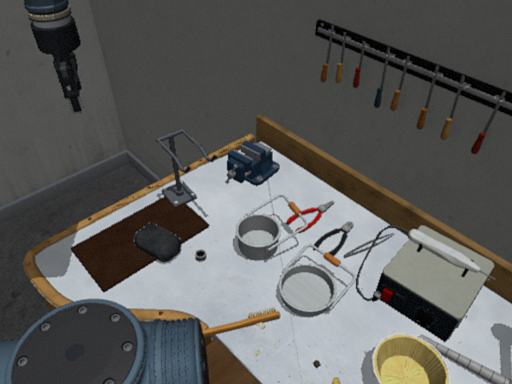

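View pics/top0.png

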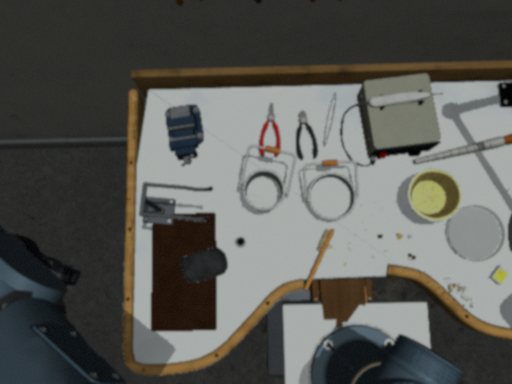

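Run:
```python
from h import *
for n in('top','scene'):
    s=dict(np.load(f'pics/{n}0.npz')); W=cloud(s); np.save(f'pics/W{n}.npy',W)
    if n=='top':
        for u,v in [(263,192),(269,152),(158,208),(325,260),(200,330),(330,195)]: print(u,v,W[v,u].round(3))
        for (a,b,c,d) in [(235,140,300,220),(135,175,222,230)]:
            cv2.imwrite(f'pics/crop{a}.png',cv2.resize(s['frame'][b:d,a:c,::-1],None,fx=7,fy=7,interpolation=cv2.INTER_CUBIC))
    else:
        for (a,b,c,d) in [(140,120,235,220),(220,180,360,320)]:
            cv2.imwrite(f'pics/scrop{a}.png',cv2.resize(s['frame'][b:d,a:c,::-1],None,fx=5,fy=5,interpolation=cv2.INTER_CUBIC))
    m=(W[...,2]>0.03)&(W[...,2]<0.25)&(W[...,0]>0.35)
    z=np.clip(W[...,2]*1000,0,255); z=np.nan_to_num(z).astype(np.uint8)
    cv2.imwrite(f'pics/h_{n}.png',cv2.applyColorMap(z,cv2.COLORMAP_JET))
```

```text
263 192 [0.401 0.194 0.007]
269 152 [ 0.498  0.177 -0.004]
158 208 [0.362 0.423 0.063]
325 260 [ 0.245  0.058 -0.002]
200 330 [0.098 0.34  0.002]
330 195 [0.392 0.041 0.004]
```

View pics/crop235.png

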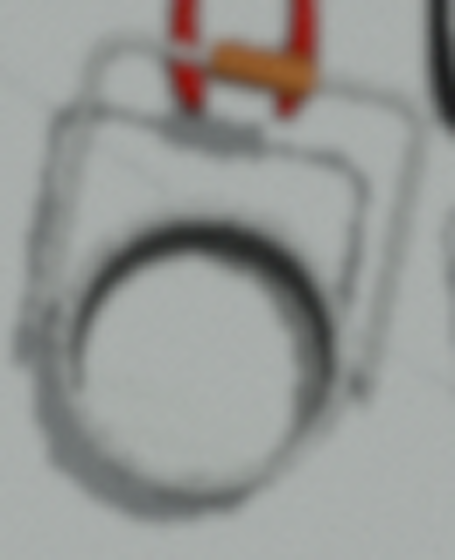

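View pics/crop135.png

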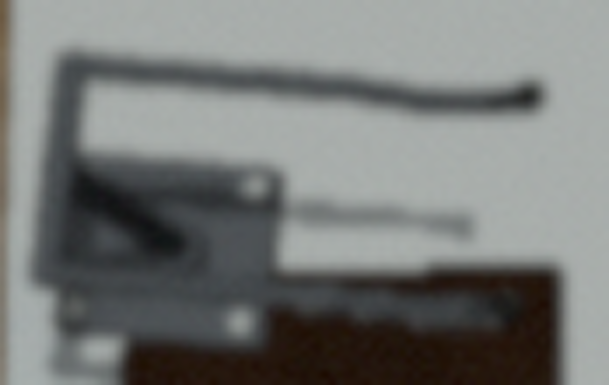

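View pics/h_top.png

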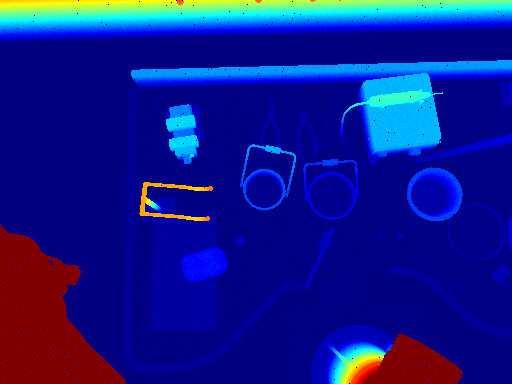

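View pics/scrop140.png

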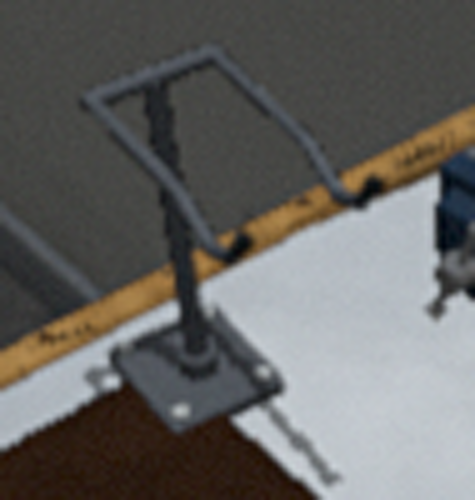

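Run:
```python
from h import *
from scipy.optimize import least_squares
W=np.load('pics/Wtop.npy')
def reg(a,b,c,d,lo,hi,W=W):
    w=W[b:d,a:c].reshape(-1,3); return w[(w[:,2]>lo)&(w[:,2]<hi)]
for nm,box in (('deep',(235,140,300,220)),('shallow',(300,150,362,225))):
    lo,hi=(.043,.056) if nm=='deep' else (.02,.032)
    p=reg(*box,lo,hi)
    f=least_squares(lambda q:np.hypot(p[:,0]-q[0],p[:,1]-q[1])-q[2],[p[:,0].mean(),p[:,1].mean(),.046],loss='soft_l1',f_scale=.002)
    print(nm,f.x.round(4),len(p))
    for t in (.05,.055,.06,.065):
        b=reg(*box,t,.1); print(t,len(b),b.mean(0).round(3),b.max(0).round(3),b.min(0).round(3))
    if nm=='deep':
        c=f.x; b=reg(*box,.05,.1); r=np.hypot(b[:,0]-c[0],b[:,1]-c[1]); k=b[(r>.075)]
        rect=cv2.minAreaRect((k[:,:2]*1000).astype(np.float32)); print('crown rect',rect,cv2.boxPoints(rect))
        g=reg(262,143,284,156,.06,.1); print('grip',g.mean(0),len(g))
S=reg(135,175,222,230,.165,.215)
rect=cv2.minAreaRect((S[:,:2]*1000).astype(np.float32)); print('stand',len(S),rect,cv2.boxPoints(rect).round(0).tolist())
B=reg(135,175,222,230,.003,.02);print('base',len(B))
# scene-camera: grip by color
s=np.load('pics/scene0.npz');Ws=np.load('pics/Wscene.npy');
fr=s['frame'].astype(int); 
m=(fr[...,0]>fr[...,2]+50)&(fr[...,0]>fr[...,1]+25)
v,u=np.nonzero(m[195:225,285:302]);print('grip px scene',u.mean()+285,v.mean()+195,np.nanmedian(Ws[195:225,285:302][m[195:225,285:302]],0))
t=np.load('pics/top0.npz')['frame'].astype(int)
m=(t[...,0]>t[...,2]+50)&(t[...,0]-t[...,1]<110)&(t[...,0]-t[...,1]>20)
sub=m[140:158,258:286];v,u=np.nonzero(sub);print(len(u),u.mean()+258,v.mean()+140)
w=W[140:158,258:286][sub];w=w[w[:,2]>.05];print(w.mean(0),np.cov(w[:,:2].T))
for lo,hi in((-.12,-.1),):pass
W2=Ws[120:205,140:235].reshape(-1,3);S2=W2[(W2[:,2]>.165)&(W2[:,2]<.215)&(W2[:,1]<.5)]
rect=cv2.minAreaRect((S2[:,:2]*1000).astype(np.float32));print('stand scene',len(S2),rect,cv2.boxPoints(rect).round(0).tolist())
np.save('pics/S.npy',S);np.save('pics/S2.npy',S2)
```

```text
deep [0.4008 0.1934 0.0443] 405
0.05 523 [0.442 0.183 0.061] [0.498 0.243 0.08 ] [0.356 0.124 0.05 ]
0.055 294 [0.471 0.176 0.069] [0.498 0.241 0.08 ] [0.39  0.124 0.055]
0.06 254 [0.477 0.174 0.071] [0.498 0.233 0.08 ] [0.422 0.124 0.06 ]
0.065 212 [0.482 0.174 0.072] [0.498 0.231 0.08 ] [0.434 0.124 0.065]
crown rect ((472.50390625, 175.69461059570312), (109.00415802001953, 40.29602813720703), 75.38883209228516) [[439.25888 128.03763]
 [478.25174 117.87262]
 [505.74893 223.3516 ]
 [466.75607 233.5166 ]]
grip [0.48420595 0.17260438 0.07408102] 115
shallow [0.3873 0.0417 0.0521] 456
0.05 8 [0.459 0.046 0.051] [0.465 0.054 0.052] [0.456 0.038 0.05 ]<stdin>:12: RuntimeWarning: Mean of empty slice.
  ret = um.true_divide(
Traceback (most recent call last):
ValueError: zero-size array to reduction operation maximum which has no identity
```

Run:
```python
from h import *
W=np.load('pics/Wtop.npy')
def reg(a,b,c,d,lo,hi,W=W):
    w=W[b:d,a:c].reshape(-1,3); return w[(w[:,2]>lo)&(w[:,2]<hi)]
S=reg(135,175,222,230,.165,.215)
rect=cv2.minAreaRect((S[:,:2]*1000).astype(np.float32)); print('stand',len(S),rect,cv2.boxPoints(rect).round(0).tolist())
Ws=np.load('pics/Wscene.npy');s=np.load('pics/scene0.npz');fr=s['frame'].astype(int)
sub=Ws[195:222,284:304];f=fr[195:222,284:304];m=(f[...,0]>f[...,2]+50)&(f[...,0]-f[...,1]<110)&(f[...,0]-f[...,1]>20)&(sub[...,2]>.05)
print('scene grip',m.sum(),sub[m].mean(0))
t=np.load('pics/top0.npz')['frame'].astype(int)[140:158,258:286]
sub=W[140:158,258:286];m=(t[...,0]>t[...,2]+50)&(t[...,0]-t[...,1]<110)&(t[...,0]-t[...,1]>20)
print('top grip',m.sum(),np.argwhere(m).mean(0)+[140,258],sub[m&(sub[...,2]>.06)].mean(0))
W2=Ws[120:205,140:235].reshape(-1,3);S2=W2[(W2[:,2]>.165)&(W2[:,2]<.22)&(W2[:,1]<.5)&(W2[:,0]<.5)]
rect=cv2.minAreaRect((S2[:,:2]*1000).astype(np.float32));print('stand scene',len(S2),rect,cv2.boxPoints(rect).round(0).tolist())
np.save('pics/S.npy',S);np.save('pics/S2.npy',S2)
# template fit: rect C-shape centerlines
from scipy.optimize import least_squares
def seg(p,a,b):
    a=np.array(a);b=np.array(b);t=np.clip((p-a)@(b-a)/((b-a)@(b-a)),0,1);return np.linalg.norm(p-a-t[:,None]*(b-a),axis=1)
def res(q,S):
    c,sn=np.cos(q[2]),np.sin(q[2]);d=S[:,:2]-q[:2];p=np.stack([c*d[:,0]+sn*d[:,1],-sn*d[:,0]+c*d[:,1]],1)
    return np.min([seg(p,(q[3],-.029),(-.126,-.029)),seg(p,(q[3],.029),(-.126,.029)),seg(p,(q[3],-.029),(q[3],.029))],0)
# the tips constrain x: penalise unexplained tip with nearest data dist
def full(q,S):
    r=res(q,S);c,sn=np.cos(q[2]),np.sin(q[2])
    tips=np.array([[-.125,-.029],[-.125,.029],[q[3],-.029],[q[3],.029]])@np.array([[c,sn],[-sn,c]])+q[:2]
    dd=[np.min(np.linalg.norm(S[:,:2]-t,axis=1)) for t in tips]
    return np.r_[r,np.array(dd)*8]
for S_ in(S,S2):
  for y0 in(.40,.42):
    f=least_squares(full,[.36,y0,1.5,.0],args=(S_,),loss='soft_l1',f_scale=.003);q=f.x
    print(q.round(4),f.cost, 'dip',(q[:2]-.1*np.array([np.cos(q[2]),np.sin(q[2])])).round(4), np.median(res(q,S_)))
# profile along prongs
    c,sn=np.cos(q[2]),np.sin(q[2]);d=S_[:,:2]-q[:2];x=c*d[:,0]+sn*d[:,1]
  print([(round(a,2),round(np.percentile(S_[(x>a)&(x<a+.01),2],60),3)) for a in np.arange(-.13,.0,.01) if ((x>a)&(x<a+.01)).any()], x.min(),x.max())
```

```text
stand 659 ((358.10357666015625, 365.2153015136719), (135.7014617919922, 65.59174346923828), 84.03339385986328) [[318.0, 301.0], [384.0, 294.0], [398.0, 429.0], [333.0, 436.0]]
scene grip 73 [0.4813082  0.17214022 0.07373588]
top grip 136 [148.10294118 270.56617647] [0.48349259 0.17194881 0.07506191]
stand scene 477 ((356.8849792480469, 365.5487365722656), (135.97305297851562, 65.5580825805664), 84.05001068115234) [[317.0, 301.0], [382.0, 295.0], [397.0, 430.0], [331.0, 437.0]]
[0.3644 0.4254 1.4623 0.0021] 0.0013726307018576713 dip [0.3535 0.3259] 0.0018819542647481556
[0.3633 0.4222 1.4712 0.0053] 0.001379142933511979 dip [0.3534 0.3227] 0.0018038395769189135
[(np.float64(-0.13), np.float64(0.192)), (np.float64(-0.12), np.float64(0.186)), (np.float64(-0.11), np.float64(0.174)), (np.float64(-0.1), np.float64(0.171)), (np.float64(-0.09), np.float64(0.174)), (np.float64(-0.08), np.float64(0.179)), (np.float64(-0.07), np.float64(0.181)), (np.float64(-0.06), np.float64(0.182)), (np.float64(-0.05), np.float64(0.181)), (np.float64(-0.04), np.float64(0.182)), (np.float64(-0.03), np.float64(
[... 194 characters left out ...]
 0.3237] 0.0014115661521274274
[ 3.6250e-01  4.2730e-01  1.4695e+00 -1.0000e-04] 0.0008461297702034975 dip [0.3524 0.3278] 0.0014480746622699166
[(np.float64(-0.13), np.float64(0.19)), (np.float64(-0.12), np.float64(0.177)), (np.float64(-0.11), np.float64(0.171)), (np.float64(-0.1), np.float64(0.17)), (np.float64(-0.09), np.float64(0.175)), (np.float64(-0.08), np.float64(0.179)), (np.float64(-0.07), np.float64(0.18)), (np.float64(-0.06), np.float64(0.181)), (np.float64(-0.05), np.float64(0.181)), (np.float64(-0.04), np.float64(0.18)), (np.float64(-0.03), np.float64(0.181)), (np.float64(-0.02), np.float64(0.18)), (np.float64(-0.01), np.float64(0.18))] -0.12996071057383685 0.005901386756315297
```

```bash
cat >> h.py <<'E'
def plan(p,jyaw,prev=None):
    """shift cm & rotvec in tool frame to reach tcp p with jaw (z axis) at yaw jyaw, tool y down"""
    st=manip.sense(); T=R.from_quat(st['tool_rot']); M=T.as_matrix()
    z=np.array([np.cos(jyaw),np.sin(jyaw),0]);y=np.array([0,0,-1.]);x=np.cross(y,z)
    G=R.from_matrix(np.stack([x,y,z],1))
    return (M.T@(np.array(p)-st['tcp_pos'])*100).round(2),(T.inv()*G).as_rotvec().round(3)
E
python3 - <<'E'
from h import *
st=manip.sense();M=R.from_quat(st['tool_rot']).as_matrix();print(M.round(3))
zy=np.arctan2(M[1,2],M[0,2]);print('jaw yaw',zy,'q1,q6',st['q'][[0,5]])
for nm,j in(('grasp',np.deg2rad(-14.6)),('graspB',np.deg2rad(165.4))):
    print(nm,plan([.4845,.1718,.12],j))
E
```

```text
[[ 0.919 -0.001  0.394]
 [-0.394 -0.002  0.919]
 [-0.    -1.    -0.002]]
jaw yaw 1.1659448909242782 q1,q6 [ 0.98752191 -0.17843759]
grasp (array([ 37.79,  12.78, -27.54]), array([2.000e-03, 1.421e+00, 1.000e-03]))
graspB (array([ 37.79,  12.78, -27.54]), array([ 1.000e-03, -1.721e+00, -2.000e-03]))
```

```bash
python3 -m handwheel '[3,-1,-2,0,0.12,0,8.5, 7,-1,-5,0,0.24,0,8, 11,-1,-8,0,0.36,0,6, 15,-1,-11,0,0.48,0,4.5, 19,-1,-14,0,0.6,0,4.5, 23,-1,-17,0,0.72,0,4.5, 27,-1,-20,0,0.84,0,4.5, 31,-1,-23,0,0.96,0,4.5, 35,0,-26,0,1.08,0,4.5, 37.8,2,-27.5,0,1.2,0,4.5]' 40
python3 - <<'E'
from h import *
print(manip.sense()['tcp_pos'],plan([.4835,.172,.12],np.deg2rad(-14.6)))
E
```

```text
t: 0.93
tcp_pos: [0.455, 0.2199, 0.2447]
tool_rot: [0.489, -0.509, 0.51, -0.491]
force: [0.7, 1.7, 0.9]
finger_gap: 0.528
[0.45501872 0.21990346 0.24469187] (array([ 4.68, 12.47,  3.01]), array([-0.003,  0.215, -0.001]))
```

```bash
python3 -m handwheel '[0,0,0,0,0,0,4.5, 0,0,0,0,0,0,4.5, 0,0,0,0,0,0,4.5]'
python3 - <<'E'
from h import *
print(manip.sense()['tcp_pos'],plan([.4835,.172,.12],np.deg2rad(-14.6)))
E
```

```text
t: 1.18
tcp_pos: [0.4533, 0.2216, 0.2434]
tool_rot: [-0.492, 0.509, -0.508, 0.491]
force: [-0.9, 0.5, 0.0]
finger_gap: 0.527
[0.45334652 0.22164864 0.24340633] (array([ 4.86, 12.33,  3.2 ]), array([0.002, 0.221, 0.   ]))
```

```bash
python3 -m handwheel '[2.5,1.5,1.6,0,0.11,0,4.5, 4.8,4,3.2,0,0.22,0,4.5, 4.85,7,3.2,0,0.22,0,4.5, 4.85,10,3.2,0,0.22,0,4.5, 4.85,12.3,3.2,0,0.22,0,4.5, 4.85,12.3,3.2,0,0.22,0,4.5, 4.85,12.3,3.2,0,0.22,0,4.5]'
python3 - <<'E'
from h import *
snap('wrist','w1.png');snap('scene','s1.png')
print(manip.sense()['tcp_pos'],plan([.4835,.172,.067],np.deg2rad(-14.6)))
E
```

```text
t: 1.77
tcp_pos: [0.4828, 0.1736, 0.1202]
tool_rot: [-0.434, 0.559, -0.558, 0.433]
force: [0.8, -0.1, 1.2]
finger_gap: 0.529
[0.48473551 0.17340556 0.12205841] (array([ 0.17,  5.51, -0.1 ]), array([-0.002,  0.003, -0.001]))
```

View pics/w1.png

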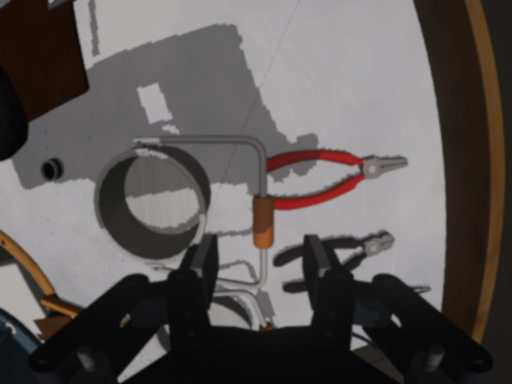

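View pics/s1.png

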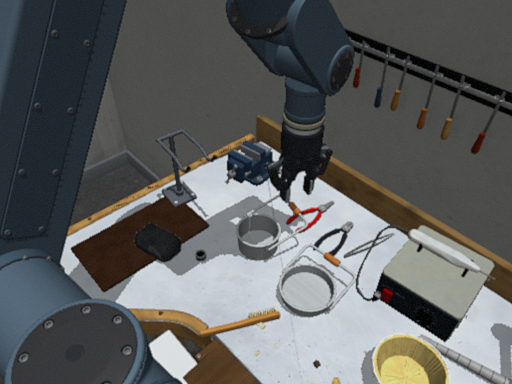

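The wrist view shows the grip at about (263, 222), between the fingers at columns 207 and 312. I'll check its position with the fisheye depth.

```bash
cat >> h.py <<'E'
def fcloud(s):
    K=s['camera_matrix'];d=s['depth'];v,u=np.mgrid[:d.shape[0],:d.shape[1]]
    a=(u-K[0,2])/K[0,0];b=(v-K[1,2])/K[1,1];th=np.hypot(a,b);k=np.tan(th)/np.maximum(th,1e-9)
    P=np.stack([a*k*d,b*k*d,d],-1);Rm=cv2.Rodrigues(np.asarray(s['rvec'],float))[0]
    return (P-np.ravel(s['tvec']))@Rm
E
python3 - <<'E'
from h import *
s=dict(np.load('pics/w1.npz'));W=fcloud(s);print(s['camera_matrix'])
f=s['frame'].astype(int);m=(f[...,0]>f[...,2]+50)&(f[...,0]-f[...,1]>20)&(f[...,0]-f[...,1]<100)
m[:190]=0;m[255:]=0;m[:,:250]=0;m[:,278:]=0
w=W[m];print(m.sum(),np.argwhere(m).min(0),np.argwhere(m).max(0),w.mean(0),np.median(w,0),w.min(0),w.max(0))
print(W[165,262],W[270,262],W[250,150])
E
```

```text
[[297.31863964   0.         260.11823412]
 [  0.         297.31863964 193.29915364]
 [  0.           0.           1.        ]]
746 [198 254] [248 277] [0.48620348 0.17345374 0.07413482] [0.48642739 0.17218914 0.07511202] [ 0.46899055  0.12093038 -0.00057978] [0.50231504 0.24452662 0.24555798]
[0.49428516 0.21028207 0.07241217] [0.47643809 0.13998798 0.07129523] [0.38420801 0.15733258 0.03519729]
```

```bash
python3 -m handwheel '[0.1,1.5,0,0,0,0,4.5, 0.1,3.5,0,0,0,0,4.5, 0.1,5,0,0,0,0,4.5, 0.1,5.4,0,0,0,0,4.5, 0.1,5.4,0,0,0,0,4.5, 0.1,5.4,0,0,0,0,2, 0.1,5.4,0,0,0,0,0, 0.1,5.4,0,0,0,0,0, 0.1,5.4,0,0,0,0,0, 0.1,5.4,0,0,0,0,0]' 40
python3 -m handwheel '[0,0,0,0,0,0,0, 0,0,0,0,0,0,0, 0,0,0,0,0,0,0]' 40
python3 - <<'E'
from h import *
snap('wrist','w2.png');st=manip.sense();print(st['tcp_pos'],st['force'],st['finger_gap'])
M=R.from_quat(st['tool_rot']).as_matrix();print(M.round(3))
E
```

```text
t: 2.7
tcp_pos: [0.485, 0.1712, 0.0677]
tool_rot: [0.432, -0.559, 0.56, -0.434]
force: [0.8, -0.5, 2.8]
finger_gap: 0.149
t: 2.95
tcp_pos: [0.4853, 0.1712, 0.0673]
tool_rot: [0.432, -0.559, 0.56, -0.434]
force: [2.0, 0.3, 6.3]
finger_gap: 0.146
[0.48536447 0.17116477 0.06733175] [ 2.61897431 -1.3167043   5.82286652] 0.14732175918282767
[[-0.251  0.003  0.968]
 [-0.968  0.    -0.251]
 [-0.001 -1.     0.003]]
```

View pics/w2.png

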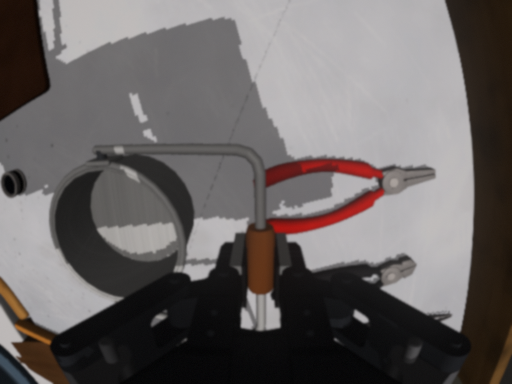

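```bash
python3 -m handwheel '[0,-0.85,-0.28,0,0,0,0, 0,-1.68,-0.65,0,0,0,0, 0,-2.46,-1.1,0,0,0,0, 0,-3.19,-1.62,0,0,0,0, 0,-3.86,-2.22,0,0,0,0, 0,-4.48,-2.87,0,0,0,0, 0,-5.02,-3.59,0,0,0,0, 0,-5.49,-4.36,0,0,0,0, 0,-5.88,-5.17,0,0,0,0, 0,-6.19,-6.01,0,0,0,0]'
python3 -m handwheel '[0,-0.22,-0.87,0,0,0,0, 0,-0.36,-1.76,0,0,0,0, 0,-0.4,-2.66,0,0,0,0, 0,-0.4,-2.66,0,0,0,0, 0,-0.4,-2.66,0,0,0,0, 0,-0.4,-2.66,0,0,0,0]'
python3 - <<'E'
from h import *
snap('scene','s3.png');s=snap('wrist','w3.png');st=manip.sense();print(st['tcp_pos'],st['force'],st['finger_gap'])
E
```

```text
t: 3.83
tcp_pos: [0.426, 0.1862, 0.13]
tool_rot: [0.432, -0.558, 0.56, -0.434]
force: [2.0, -2.3, 7.5]
finger_gap: 0.146
t: 4.33
tcp_pos: [0.3987, 0.193, 0.1343]
tool_rot: [0.433, -0.559, 0.559, -0.433]
force: [-0.7, -2.9, 17.1]
finger_gap: 0.146
[0.3989477  0.19295477 0.13427399] [-1.07380404 -3.02588852 17.20090234] 0.14917887348252834
```

View pics/s3.png

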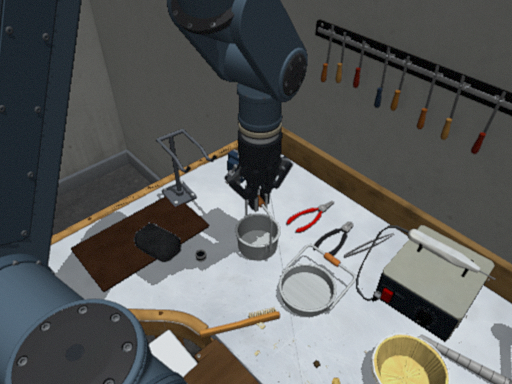

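View pics/w3.png

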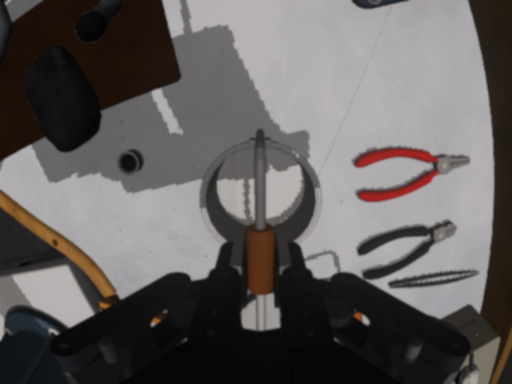

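```bash
python3 -m handwheel '[0,-1,0,0,0,0,0, 0,-2.5,0,0,0,0,0, 0,-4.5,0,0,0,0,0, 0,-6.5,0,0,0,0,0, 0,-8,0,0,0,0,0, 0,-8.3,0,0,0,0,0, 0,-8.3,0,0,0,0,0, 0,-8.3,0,0,0,0,0, 0,-8.3,0,0,0,0,0]'
python3 - <<'E'
from h import *
s=snap('scene','s4.png');st=manip.sense();print(st['tcp_pos'],st['force'],st['finger_gap'])
d=np.array([.104,.9945])
for k in (-.075,-.06,0): print(plan([*(np.array([.353,.3245])+d*k),.215],1.4667))
E
```

```text
t: 5.18
tcp_pos: [0.3984, 0.1928, 0.2144]
tool_rot: [-0.434, 0.56, -0.559, 0.431]
force: [0.2, -0.1, -2.8]
finger_gap: 0.146
[0.39869627 0.1928115  0.21440676] [ 0.97129971 -0.60484129 -2.80749848] 0.14630766246935703
(array([-4.18, -0.04, -6.61]), array([ 0.004, -1.721, -0.002]))
(array([-5.67, -0.04, -6.84]), array([ 0.004, -1.721, -0.002]))
(array([-11.6 ,  -0.05,  -7.73]), array([ 0.004, -1.721, -0.002]))
```

View pics/s4.png

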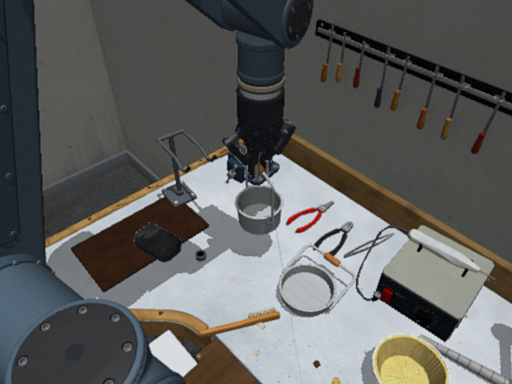

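```bash
python3 -m handwheel '[0,0,0,0,-0.05,0,0, 0,0,0,0,-0.13,0,0, 0,0,0,0,-0.22,0,0, 0,0,0,0,-0.31,0,0, 0,0,0,0,-0.4,0,0, 0,0,0,0,-0.49,0,0, 0,0,0,0,-0.58,0,0, 0,0,0,0,-0.67,0,0, 0,0,0,0,-0.76,0,0, 0,0,0,0,-0.85,0,0]'
python3 -m handwheel '[0,0,0,0,-0.09,0,0, 0,0,0,0,-0.18,0,0, 0,0,0,0,-0.27,0,0, 0,0,0,0,-0.36,0,0, 0,0,0,0,-0.45,0,0, 0,0,0,0,-0.54,0,0, 0,0,0,0,-0.63,0,0, 0,0,0,0,-0.72,0,0, 0,0,0,0,-0.8,0,0, 0,0,0,0,-0.87,0,0]'
python3 -m handwheel '[0,0,0,0,0,0,0, 0,0,0,0,0,0,0, 0,0,0,0,0,0,0]'
python3 - <<'E'
from h import *
s=snap('scene','s5.png');st=manip.sense();print(st['tcp_pos'],st['force'],st['finger_gap'])
d=np.array([.104,.9945])
for k in (-.075,-.06,0): print(plan([*(np.array([.353,.3245])+d*k),.215],1.4667))
E
```

```text
t: 6.07
tcp_pos: [0.3993, 0.1928, 0.2146]
tool_rot: [0.626, -0.331, 0.329, -0.625]
force: [0.3, -0.6, -1.8]
finger_gap: 0.146
t: 6.9
tcp_pos: [0.3993, 0.1928, 0.2146]
tool_rot: [0.706, -0.037, 0.035, -0.706]
force: [-0.2, -0.0, -3.0]
finger_gap: 0.146
t: 7.15
tcp_pos: [0.3997, 0.1929, 0.2151]
tool_rot: [0.706, -0.038, 0.037, -0.706]
force: [-0.4, 0.2, -3.5]
finger_gap: 0.146
[0.39972919 0.19292062 0.21525976] [-0.49149155 -1.22024966 -2.27701568] 0.14891323096733153
(array([-6.03,  0.03,  5.09]), array([ 0.   , -0.002, -0.001]))
(array([-6.03,  0.03,  6.59]), array([ 0.   , -0.002, -0.001]))
(array([-6.04,  0.03, 12.59]), array([ 0.   , -0.002, -0.001]))
```

View pics/s5.png

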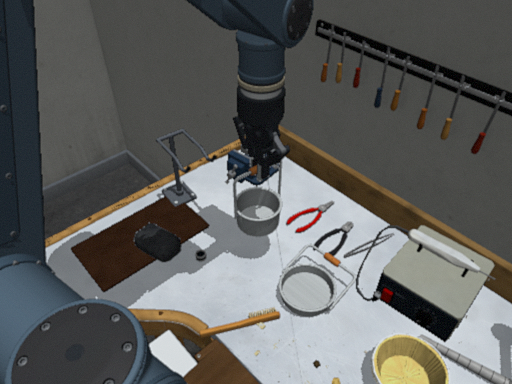

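```bash
python3 -m handwheel '[-0.6,0,0.5,0,0,0,0, -1.6,0,1.3,0,0,0,0, -2.8,0,2.3,0,0,0,0, -4,0,3.3,0,0,0,0, -5.1,0,4.2,0,0,0,0, -5.8,0,4.8,0,0,0,0, -6,0,5,0,0,0,0, -6,0,5,0,0,0,0, -6,0,5,0,0,0,0, -6,0,5,0,0,0,0]'
python3 - <<'E'
from h import *
s=snap('scene','s6.png');snap('wrist','w6.png');snap('top','t6.png');st=manip.sense();print(st['tcp_pos'],st['force'],st['finger_gap'])
d=np.array([.104,.9945])
for k in (-.075,-.06,0): print(plan([*(np.array([.353,.3245])+d*k),.215],1.4667))
f=np.load('pics/scene0.npz')
cv2.imwrite('pics/s6c.png',cv2.resize(s['frame'][110:290,140:340,::-1],None,fx=3,fy=3,interpolation=cv2.INTER_CUBIC))
E
```

```text
t: 8.03
tcp_pos: [0.3463, 0.2488, 0.2158]
tool_rot: [-0.706, 0.037, -0.037, 0.706]
force: [-0.7, 0.2, -3.1]
finger_gap: 0.151
[0.34599963 0.2485339  0.21561865] [-0.05194685 -0.1852649  -2.75053941] 0.1495364962415703
(array([-0.09,  0.06,  0.13]), array([ 0.   , -0.002,  0.   ]))
(array([-0.1 ,  0.06,  1.63]), array([ 0.   , -0.002,  0.   ]))
(array([-0.1 ,  0.06,  7.63]), array([ 0.   , -0.002,  0.   ]))
```

View pics/s6c.png

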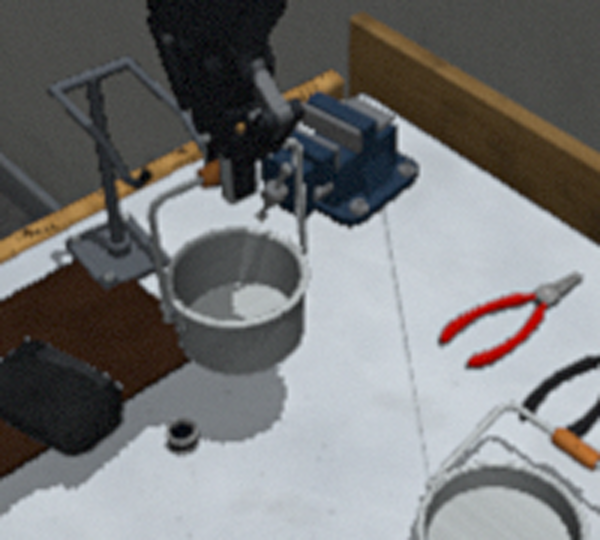

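View pics/w6.png

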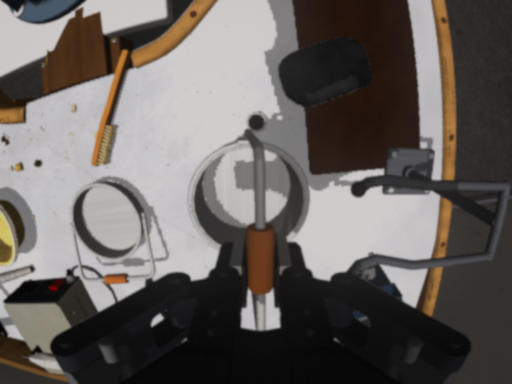

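View pics/t6.png

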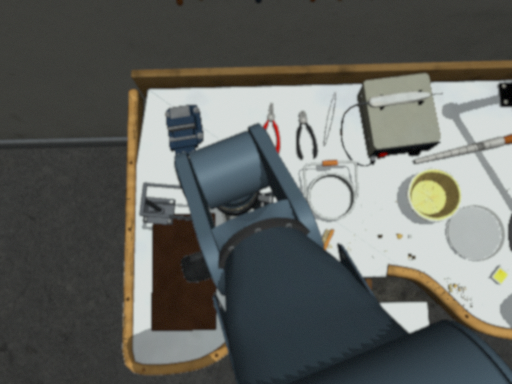

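Run:
```python
from h import *
s=dict(np.load('pics/w6.npz'));W=fcloud(s)
S=W[140:300,335:512].reshape(-1,3);S=S[(S[:,2]>.17)&(S[:,2]<.22)&(S[:,1]<.46)]
rect=cv2.minAreaRect((S[:,:2]*1000).astype(np.float32));print(len(S),rect,cv2.boxPoints(rect).round(0).tolist())
for a in np.arange(.29,.44,.015):
    k=S[(S[:,1]>a)&(S[:,1]<a+.015)]; lo=k[k[:,0]<.352];hi=k[k[:,0]>.352]
    if len(lo) and len(hi): print(a.round(3),lo.mean(0).round(3),hi.mean(0).round(3),((np.median(lo,0)+np.median(hi,0))/2).round(4))
f=s['frame'].astype(int);m=(f[...,0]>f[...,2]+50)&(f[...,0]-f[...,1]>20);m[:220]=0;m[300:]=0;m[:,:243]=0;m[:,278:]=0
w=W[m];print('grip',np.median(w,0),w.min(0),w.max(0))
```

```text
3661 ((357.7453918457031, 365.49432373046875), (135.70753479003906, 66.08633422851562), 84.06208801269531) [[318.0, 301.0], [384.0, 295.0], [398.0, 430.0], [332.0, 436.0]]
0.29 [0.322 0.303 0.19 ] [0.378 0.303 0.184] [0.3501 0.303  0.1874]
0.305 [0.322 0.311 0.184] [0.38  0.312 0.176] [0.3506 0.3111 0.1796]
0.32 [0.324 0.325 0.172] [0.383 0.329 0.171] [0.3537 0.3278 0.1714]
0.335 [0.326 0.344 0.174] [0.384 0.343 0.176] [0.3548 0.3433 0.175 ]
0.35 [0.328 0.357 0.18 ] [0.385 0.357 0.18 ] [0.3562 0.3567 0.1803]
0.365 [0.329 0.372 0.181] [0.387 0.372 0.18 ] [0.3575 0.3721 0.1806]
0.38 [0.331 0.387 0.18 ] [0.388 0.387 0.18 ] [0.3592 0.3872 0.1806]
0.395 [0.332 0.402 0.181] [0.39  0.402 0.18 ] [0.3608 0.4023 0.1807]
0.41 [0.334 0.417 0.181] [0.382 0.421 0.179] [0.3594 0.4204 0.1802]
0.425 [0.342 0.429 0.18 ] [0.368 0.427 0.18 ] [0.3538 0.4278 0.1812]
grip [0.3414174  0.24846105 0.22206898] [0.27319824 0.24150879 0.21854354] [0.3606814  0.25566825 0.34112384]
```

All three cameras put the dips at about (0.353, 0.326), so I'm moving in above the tips.

```bash
python3 -m handwheel '[-0.1,0,0.4,0,0,0,0, -0.1,0,1.2,0,0,0,0, -0.1,0,2.2,0,0,0,0, -0.1,0,3.4,0,0,0,0, -0.1,0,4.6,0,0,0,0, -0.1,0,5.8,0,0,0,0, -0.1,0,6.8,0,0,0,0, -0.1,0,7.5,0,0,0,0, -0.1,0,7.7,0,0,0,0, -0.1,0,7.7,0,0,0,0]'
python3 -m handwheel '[0,0,0,0,0,0,0, 0,0,0,0,0,0,0, 0,0,0,0,0,0,0, 0,0,0,0,0,0,0]'
python3 - <<'E'
from h import *
s=snap('scene','s7.png');snap('wrist','w7.png');st=manip.sense();print(st['tcp_pos'],st['force'],st['finger_gap'])
print(plan([.3535,.326,.169],1.4667))
cv2.imwrite('pics/s7c.png',cv2.resize(s['frame'][90:270,120:320,::-1],None,fx=3,fy=3,interpolation=cv2.INTER_CUBIC))
E
```

```text
t: 9.02
tcp_pos: [0.3525, 0.3262, 0.2155]
tool_rot: [0.706, -0.037, 0.037, -0.706]
force: [0.9, -0.2, -3.4]
finger_gap: 0.146
t: 9.35
tcp_pos: [0.3526, 0.3252, 0.2157]
tool_rot: [0.706, -0.037, 0.037, -0.706]
force: [0.2, 0.0, -2.3]
finger_gap: 0.145
[0.35267835 0.32534732 0.21575465] [ 0.54991659  0.28474974 -2.80440644] 0.14382633044412343
(array([0.07, 4.68, 0.07]), array([ 0.   , -0.001,  0.   ]))
```

View pics/s7c.png

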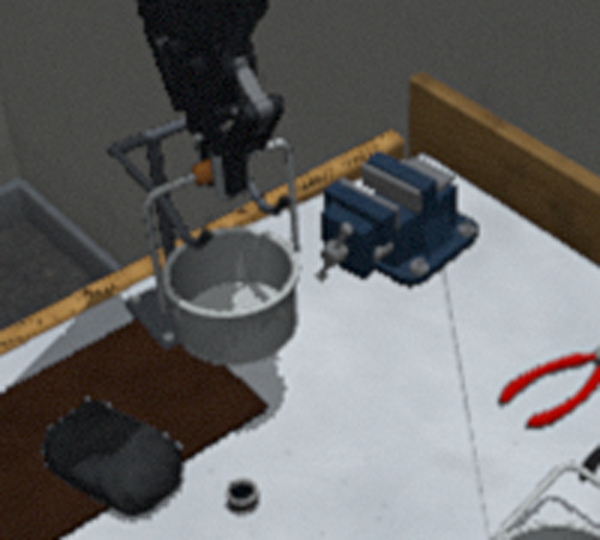

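View pics/w7.png

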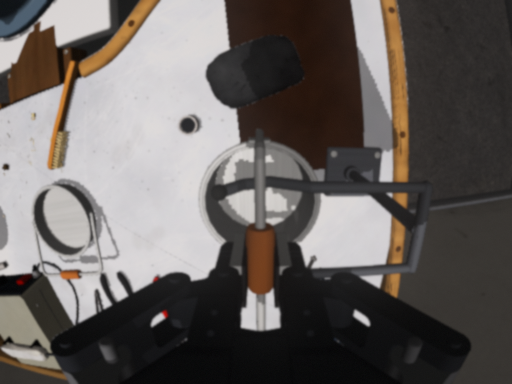

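```bash
python3 -m handwheel '[0.1,0.6,0.1,0,0,0,0, 0.1,1.4,0.1,0,0,0,0, 0.1,2.2,0.1,0,0,0,0, 0.1,3,0.1,0,0,0,0, 0.1,3.6,0.1,0,0,0,0, 0.1,4,0.1,0,0,0,0, 0.1,4,0.1,0,0,0,0, 0.1,4,0.1,0,0,0,0]'
python3 -m handwheel '[0,0.2,0,0,0,0,0, 0,0.2,0,0,0,0,0, 0,0.2,0,0,0,0,0]'
python3 -m handwheel '[0,0.2,0,0,0,0,0, 0,0.2,0,0,0,0,0, 0,0.2,0,0,0,0,0]'
```

```text
t: 10.12
tcp_pos: [0.3536, 0.3265, 0.1753]
tool_rot: [0.706, -0.037, 0.037, -0.706]
force: [-0.8, 0.5, -2.4]
finger_gap: 0.149
t: 10.37
tcp_pos: [0.3538, 0.3266, 0.1739]
tool_rot: [-0.706, 0.037, -0.037, 0.706]
force: [-0.7, 0.9, -2.0]
finger_gap: 0.145
t: 10.62
tcp_pos: [0.3541, 0.3268, 0.1724]
tool_rot: [-0.706, 0.037, -0.037, 0.706]
force: [-0.8, -0.2, 2.6]
finger_gap: 0.15
```

Run:
```python
from h import *
s=snap('scene','s8.png');snap('wrist','w8.png')
cv2.imwrite('pics/s8c.png',cv2.resize(s['frame'][90:270,120:320,::-1],None,fx=3,fy=3,interpolation=cv2.INTER_CUBIC))
```

```text
(no output)
```

View pics/s8c.png

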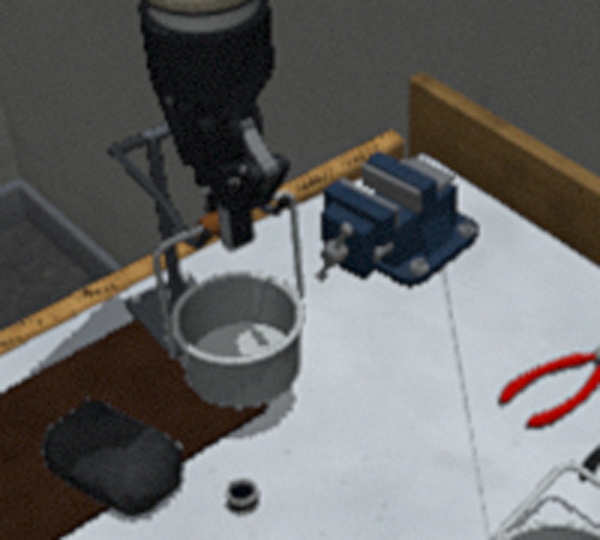

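View pics/w8.png

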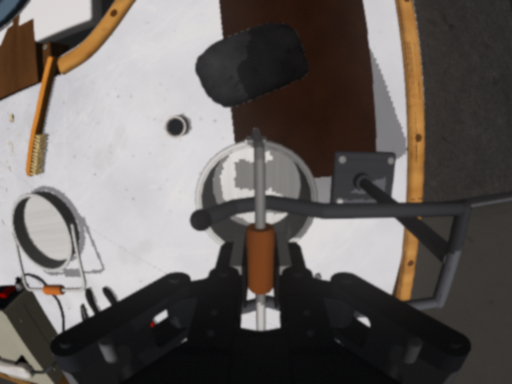

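The crown sits in the dips: the wire crosses the near prong at its low point, around (260, 207) in the wrist view. I'll release slowly and back off straight up.

```bash
python3 -m handwheel '[0,0,0,0,0,0,1.6, 0,0,0,0,0,0,2.2, 0,0,0,0,0,0,3, 0,0,0,0,0,0,4, 0,0,0,0,0,0,4.5, 0,0,0,0,0,0,4.5, 0,0,0,0,0,0,4.5, 0,0,0,0,0,0,4.5]'
python3 -m handwheel '[0,-0.5,0,0,0,0,4.5, 0,-1.5,0,0,0,0,4.5, 0,-3,0,0,0,0,4.5, 0,-5,0,0,0,0,4.5, 0,-7.5,0,0,0,0,4.5, 0,-10,0,0,0,0,4.5, 0,-11.5,0,0,0,0,4.5, 0,-12,0,0,0,0,4.5, 0,-12,0,0,0,0,4.5, 0,-12,0,0,0,0,4.5]'
python3 -m handwheel '[0,0,0,0,0,0,4.5, 0,0,0,0,0,0,4.5, 0,0,0,0,0,0,4.5, 0,0,0,0,0,0,4.5, 0,0,0,0,0,0,4.5, 0,0,0,0,0,0,4.5, 0,0,0,0,0,0,4.5, 0,0,0,0,0,0,4.5, 0,0,0,0,0,0,4.5, 0,0,0,0,0,0,4.5]'
python3 - <<'E'
from h import *
s=snap('scene','s9.png');w=snap('wrist','w9.png')
cv2.imwrite('pics/s9c.png',cv2.resize(s['frame'][90:270,120:320,::-1],None,fx=3,fy=3,interpolation=cv2.INTER_CUBIC))
for W,f in((cloud(s),s['frame']),(fcloud(w),w['frame'])):
    f=f.astype(int);m=(f[...,0]>f[...,2]+50)&(f[...,0]-f[...,1]>20)&(np.hypot(W[...,0]-.353,W[...,1]-.326)<.05)&(W[...,2]>.12)&(W[...,2]<.2)
    p=W[m];print(m.sum(),p.mean(0) if m.sum() else '',p.max(0),p.min(0))
    m=(np.hypot(W[...,0]-.353,W[...,1]-.326)<.06)&(W[...,2]>.07)&(W[...,2]<.1);p=W[m];A=np.c_[p[:,:2],np.ones(len(p))];print('rim',np.linalg.lstsq(A,p[:,2],rcond=None)[0],p.mean(0),p.max(0),p.min(0))
E
```

```text
t: 11.38
tcp_pos: [0.3537, 0.3265, 0.1716]
tool_rot: [0.706, -0.037, 0.037, -0.706]
force: [-0.1, 0.0, -0.2]
finger_gap: 0.527
t: 12.22
tcp_pos: [0.3532, 0.3263, 0.2912]
tool_rot: [0.706, -0.037, 0.037, -0.706]
force: [-0.3, -0.1, -0.7]
finger_gap: 0.527
t: 13.05
tcp_pos: [0.3537, 0.3265, 0.2917]
tool_rot: [-0.706, 0.037, -0.037, 0.706]
force: [0.2, 1.4, 0.3]
finger_gap: 0.529
95 [0.35035427 0.32264032 0.17644222] [0.3670228  0.32972066 0.18807467] [0.32190639 0.29992676 0.16734241]
rim [-0.00057354  0.00012305  0.08219531] [0.35006907 0.32708223 0.08203478] [0.40322461 0.37103037 0.09879718] [0.29617089 0.27832836 0.07001097]
465 [0.35181301 0.32629946 0.17896425] [0.36843785 0.33250497 0.18153831] [0.33526786 0.31910786 0.17446957]
rim [-0.0583762   0.00943664  0.10302948] [0.35462625 0.32278481 0.08537375] [0.4029185  0.37039857 0.09909974] [0.29690691 0.27900281 0.0700439 ]
```

View pics/s9c.png

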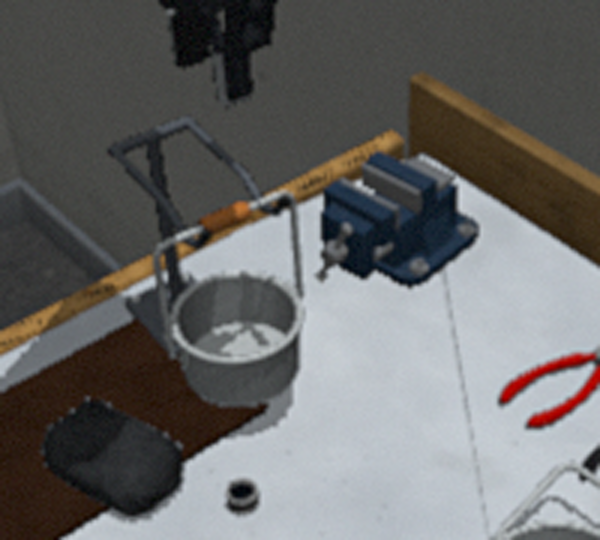

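View pics/w9.png

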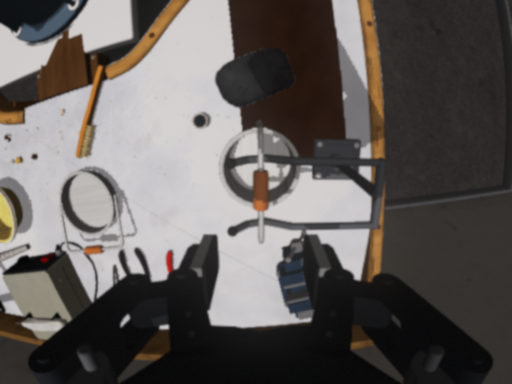

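```bash
for i in 1 2 3; do python3 -m handwheel '[0,0,0,0,0,0,4.5, 0,0,0,0,0,0,4.5, 0,0,0,0,0,0,4.5, 0,0,0,0,0,0,4.5, 0,0,0,0,0,0,4.5, 0,0,0,0,0,0,4.5, 0,0,0,0,0,0,4.5, 0,0,0,0,0,0,4.5, 0,0,0,0,0,0,4.5, 0,0,0,0,0,0,4.5]' >/dev/null; done
python3 - <<'E'
from h import *
a=snap('wrist','wa.png');b=[manip.snapshot('wrist') for _ in range(4)]
W=fcloud(a);m=(np.hypot(W[...,0]-.353,W[...,1]-.326)<.06)&(W[...,2]>.02)
for c in [dict(np.load('pics/w9.npz'))]+b:
    print(np.abs(c['frame'].astype(int)-a['frame'].astype(int))[m].mean())
o=np.abs(b[0]['frame'].astype(int)-a['frame'].astype(int))[~m].mean();print('bg',o)
s=manip.snapshot('scene');f0=np.load('pics/scene0.npz')['frame'].astype(int)
print('shallow diff',np.abs(s['frame'].astype(int)-f0)[250:320,270:345].mean())
f=a['frame'].astype(int);g=(f[...,0]>f[...,2]+50)&(f[...,0]-f[...,1]>20)&(np.hypot(W[...,0]-.353,W[...,1]-.326)<.05)&(W[...,2]>.16)
print('grip',W[g].mean(0),manip.sense()['t'],manip.sense()['tcp_pos'])
E
```

```text
0.9067065152420801
0.8561546124726042
0.8539470013947001
0.8571587965730225
0.857095038852361
bg 0.6183301783787625
shallow diff 4.158857142857143
grip [0.35166919 0.32653207 0.18138613] 15.95 [0.35372651 0.32655785 0.29168583]
```

```bash
python3 -c "
from station import manip
print(manip.sign_off())"
```

```text
the job is handed in; nothing more can be done
None
```

I hung the deep pail by its bail in the dips of both prongs and handed the job in at about 16 s. I gripped the dowel and swung the bail up its arc. I then lifted the pail upright, turned it about 99° and brought it in over the prong tips. Finally I lowered it until the stand took the weight, released and backed off 12 cm straight up.

**Last checks:**
- **Grip position:** the wrist camera put it at about (0.352, 0.326), with its centre about 0.172–0.174 m up. The dips are at about (0.353, 0.326), and the hung grip centre should be at 0.171 m.
- **At rest:** repeated pictures over about 3 s showed no motion of the pail.
- **Level:** the scene-camera fit of the pail's rim was flat. The wrist-camera fit gave about 3° of tilt, which disagrees slightly but is within the 11° limit.
- **Nothing touching:** the force reading was near zero after release, and the gripper stood well clear.
- **Shallow pail:** the arm never went near it. The picture there differed slightly from the start (mean 4 grey levels), which I took to be shadow. I did not measure its position again.
- **Unexpected force:** I read about 17 N pushing down on the pail when the bail came upright, before lifting. That is under the 40 N limit.

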